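# Hold a taper gauge snug in the root gap for tacking

## Task

Get the gap fixture ready for tacking: draw the locking pin up out of its bore, park it upright in the open notch in the side of the fixture's front rail, resting on its collar, and let go of it. Then take the taper gauge from its stand, slide its blade straight down between the fixed plate and the sprung plate until it drags snugly on both and the sprung plate has just begun to give (a millimetre or two, never forced), and finish while still holding the gauge by its grip at that depth. Leave the mug, the round tin and the loose tube offcut alone.

Things in the scene. Friction and masses are not known exactly. Their poses are not given: they have to be found in the camera images.
- fixture: Steel gap fixture fixed to the table: base x -85..+55, y -65..+70 mm, top 30 mm above the table; on it two upright plates (to 100 mm) face to face and a grey spring housing (to 85 mm). Origin on the table; x runs along the gap away from the front rail (bright strip x -85..-35 mm with bore and notch), y from the fixed to the sprung plate, z up.
- bore (a point): Centre of the mouth of the pin's bore in the rail's top (fixture frame -55, +17, +30 mm); bore 11.5 mm wide, 22 mm deep. The sprung plate's 10 mm thick tab with a 12 mm hole lies over it (tab top 41 mm above the table). Axes as the fixture.
- notch (a point): Parking place, level with the rail's top (fixture frame -55, -52, +30 mm), axes as the fixture. The notch is a slot 13 mm wide in x, cut through the rail from its side edge (y -65) to y -41 mm, open at that side and above. A parked pin hangs with its shank in the slot and its collar on the rail.
- pin: Loose steel locking pin, 80 g: shank 10 mm diameter, 28 mm long; collar 20 mm diameter, 5 mm thick; above it a round grip 18 mm diameter, 34 mm high. Origin on its axis at the collar's underside, z up. At the start it stands through the tab in the bore, collar on the tab, and holds the sprung plate open (up to 10 N sideways, so it drags when drawn).
- sprung_plate (a joint): Travel of the sprung plate in m away from the fixed plate (+y of the fixture), 0 = closed on its stop, range 0 to 0.012; about 0.005 to 0.006 while the pin holds it. A spring closes it when the pin is out and presses with 6 N at 0, rising 0.4 N per mm.
- sprung_face (a point): Middle of the upper edge of the sprung plate's gap face, 100 mm above the table (moves with the plate; when closed at fixture frame +15, +3.5, +100 mm). The plate is 60 mm long along x, 12 mm thick.
- fixed_face (a point): Middle of the upper edge of the fixed plate's gap face, 100 mm above the table, near fixture frame +15, -3.5, +100 mm. The closed gap between both faces is 6 to 8 mm, different each time, and 70 mm deep.
- fixed_plate: The fixed upright plate, 60 mm long, 10 mm thick, 70 mm high on a foot that is screwed to the base. Origin at table level below the gap face, axes as the fixture.
- gauge: Loose taper gauge, 150 g: steel blade 24 mm wide (x), 80 mm long, thickness (y) from 3 mm at the tip evenly to 13 mm at 80 mm, both faces alike; flange 40 x 28 mm 80..85 mm above the tip; black grip 30 mm (x) by 18 mm (y) up to 129 mm above the tip. Origin at the centre of the tip, z up to the grip. Hangs upright in the stand, flange on its top.
- gauge_stand: Fixed aluminium stand of the gauge, 90 x 80 mm foot, top 96 mm above the table with a slot 27 mm (x) by 17 mm (y). Origin on the table below the slot, z up; the gauge's tip hangs 16 mm above it.
- mug: Bystander: blue-grey mug, 80 mm, 92 mm high; origin under its centre.
- flux_tin: Bystander: round tin 75 mm diameter, 48 mm high; origin under its centre.
- offcut: Bystander: loose piece of tube lying down, 44 mm diameter, 90 mm long; origin under its centre.
Things that resemble listed ones, but are neither listed nor needed, are in the scene too. What is shaped like the gauge but blue or yellow is not meant.

How it is judged:
By the outcome, as a careful person would: the job done as asked, in the order asked, and still so for the second after the job is handed in, while the arm keeps its last pose, push and grip.
It also fails if it takes over 58 s, if anything falls off the work surface, if the arm or the gripper's body presses on something with over 40 N, if the wrist force passes 120 N, or if a joint passes its speed limit or range.

## Robot

A 6-joint arm with a two-finger parallel gripper is mounted at the origin on a cart in front of the work surface, level with it; the furniture and walls round the work are solid. World frame = base frame: x ahead of the robot, y to its left, z up, the work surface at z = 0. Lengths are in mm, angles in rad, forces in N, time in s.
With the tool pointing down it reaches from about 300 to 825 mm from the base axis. Payload 5.4 kg.
Tool frame: the origin (TCP) lies between the finger pads; the fingertips stand 22 mm ahead of it and the grasp point (between the pads) lies 3 mm ahead of it; z points along the fingers, y is the line along which they close (so a half turn about z gives the same grasp; the last joint's range is limited). The gripper opens to 92 mm and grips with 3 to 60 N. Pads are 20 mm wide; open, the fingers measure 128 mm over their backs; the gripper's body (75 mm by 189 mm) begins 69 mm behind the grasp point.
Start: joints at [1.002, 0.158, 1.597, -0, 1.386, -0.21], TCP at [201.921, 538.363, 236.601] pointing down, gripper open.
Joint ranges: [-2.91, 2.91], [-0.94, 2.29], [0.18, 2.7], [-1.29, 4.43], [0.17, 2.64], [-3, 3]. Speed limits (rad/s): [2.57, 2.57, 3.14, 3.14, 3.14, 3.14].

## Interface

Orientations are given as a unit quaternion [w, x, y, z].
In Python, from station import manip gives the robot as it stands.
- The arm moves only by the tool arm_command, never from a script. Its argument "motion" is a list of rows, each a list of 7 numbers: the shift along the tool's x, y, z in units of 30 mm (1.0 is 30 mm), then the turn, a rotation vector about the tool's x, y, z in units of 6 degrees (1.0 is 6 degrees), then the gripper command: -1 is shut, 1 is fully open, values between are in proportion. In form: [[dx, dy, dz, ax, ay, az, fingers], ...]. A call has 1 to 12 rows; each row is the pose to reach, as a shift and turn from the pose commanded when the call began, along the tool's axes at that moment; what a row does not reach only later rows make up. A row lasts 1/8 s, in which the tool goes at most 62.5 mm and 10.7 degrees, less where a joint would pass 70% of its speed; a pose out of reach is approached as far as the arm can. A call with a gripper value outside its range is refused whole. The fingers move at their own pace and stop on an object; "newtons" is the grip in N (left out, the last holds). Time passes only in rows, so rows that repeat a pose let the fingers close. It gives the time, the measured TCP pose, the force, the opening and the grip force at its end, in the units of the state.
- manip.observe(): the state, without advancing time (a new reading comes with each control period).
- manip.grab_frame(name): name is "scene" or "top" or "wrist"; returns a dict with "pixels" (480x640x3 uint8, red, green, blue), "fovy" (degrees; the focal length in pixels is half the picture's height over the tangent of half this angle, whatever the lens; pixels are square), "cx", "cy" (the principal point, pixels), "xyz" and "attitude" of the camera in the world. Camera axes: x right, y up, looking along -z (the intrinsics and any distortion apply to the point x, -y, -z); pixel columns grow to the right and rows downward; lengths in mm; the calibration is good to about 2 mm. A picture is of the moment at which its call begins. There is no depth.
- manip.job_done(): hands the job in; it is judged then, once.
The state is a dict: "clock": time; "joint_pos": joint angles; "joint_velocities": joint speeds; "joint_efforts": joint torques, N m; "position": TCP position; "tool_rot": TCP orientation; "force": force on the tool from outside, world axes, zero at the start; "ft_torque": the same for the moment, N m; "grip_width": finger opening in mm; "gripper_force": force on a finger pad.
Only numpy, scipy, OpenCV 4.12 (cv2) and the standard library are available. Lean on these libraries where they do the work, as an engineer would, in place of code of your own. Each camera call takes 0.05 s, during which the arm holds its last target. There are 200 camera calls.

## Working session

There is one attempt and no reset: what is moved stays moved. The work goes in short steps, Python scripts to look and compute and a tool call to move; the robot and the scene stay as the last step left them, time stands still between calls to the robot, and variables do not carry over. Pictures are saved under pics/ and viewed, at most 10 in all, crops included, and the job is handed in when it is done.

Besides the shell and the picture viewer there is one more tool, called after "Request:" as name(argument=value, ...), one argument or row to a line, values as JSON. arm_command: Moves the arm, as the interface text tells. Its arguments: {"type":"object","properties":{"motion":{"type":"array","items":{"type":"array","items":{"type":"number"}}},"newtons":{"type":"number"}},"required":["motion"]}

```bash
mkdir -p pics; ls; cat > h.py <<'E'
import numpy as np, cv2
from scipy.spatial.transform import Rotation as R
from station import manip
def rot(q): return R.from_quat([q[1],q[2],q[3],q[0]])
def grab(n,f):
    g=manip.grab_frame(n); cv2.imwrite(f,g["pixels"][:,:,::-1])
    import pickle; pickle.dump(g,open(f+'.pkl','wb')); return g
def load(f):
    import pickle; return pickle.load(open(f+'.pkl','rb'))
def foc(g): return g["pixels"].shape[0]/2/np.tan(np.radians(g["fovy"])/2)
def ray(g,u,v):
    f=foc(g); d=np.array([(u-g["cx"])/f,-(v-g["cy"])/f,-1.])
    return np.array(g["xyz"],float), rot(g["attitude"]).apply(d)
def onz(g,u,v,z):
    o,d=ray(g,u,v); return o+d*(z-o[2])/d[2]
def proj(g,p):
    c=rot(g["attitude"]).inv().apply(np.array(p,float)-np.array(g["xyz"])); f=foc(g)
    return g["cx"]+f*c[0]/-c[2], g["cy"]-f*c[1]/-c[2]
E
python3 - <<'E'
from h import *
for n in("scene","top","wrist"):
    g=grab(n,f"pics/{n}0.png"); print(n,[ (k,v) for k,v in g.items() if k!="pixels"])
print(manip.observe())
E
```

```text
pics
scene [('fovy', 55.602913793313306), ('cx', 320.88674467067847), ('cy', 240.14565329563945), ('xyz', array([ -32.49552179, -814.08660959,  567.06235253])), ('attitude', array([ 0.82349389,  0.50516085, -0.14404173, -0.21429491]))]
top [('fovy', 56.33741773638914), ('cx', 318.8324969527035), ('cy', 235.737089762369), ('xyz', array([ 379.93165269,    3.22437655, 1348.77453567])), ('attitude', array([ 0.71608895,  0.01940045, -0.0225007 , -0.69737648]))]
wrist [('fovy', 58.07350564469492), ('cx', 314.37776718292366), ('cy', 240.51576008885638), ('xyz', array([131.74074668, 564.75866291, 384.29499312])), ('attitude', array([ 0.81435636, -0.11179937, -0.07575056,  0.56443466]))]
{'clock': 0.15, 'joint_pos': array([ 1.00191852e+00,  1.58864530e-01,  1.59790490e+00, -2.61206214e-05,
        1.38618224e+00, -2.10106406e-01]), 'joint_velocities': array([ 0.0014662 , -0.00128683, -0.00347365, -0.00055104, -0.00044619,
        0.00151242]), 'joint_efforts': array([ 9.13663298e-04, -3.85917449e+01, -3.22434211e+01,  7.02288793e-02,
        3.51389148e-02, -8.59217926e-05]), 'position': array([201.68870492, 538.00495956, 235.88647462]), 'tool_rot': array([-2.46146297e-04,  1.78422756e-01,  9.83953687e-01, -6.33488010e-04]), 'force': array([0.08011204, 0.58503409, 0.09749544]), 'ft_torque': array([-0.0493802 , -0.01486979,  0.01234083]), 'gripper_force': 0.0, 'grip_width': 91.8368093271479}
```

View pics/top0.png

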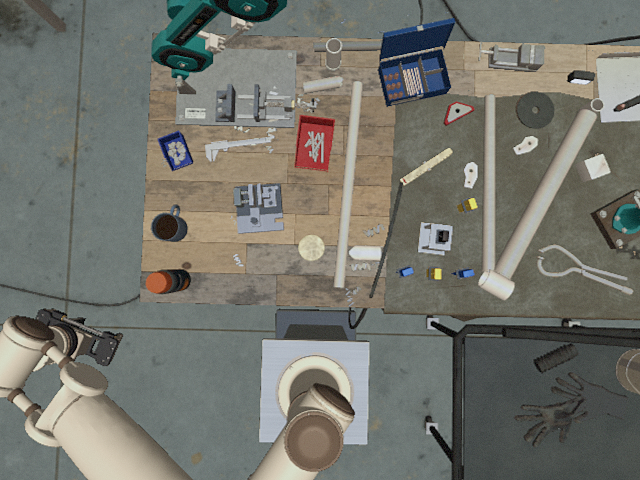

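View pics/scene0.png

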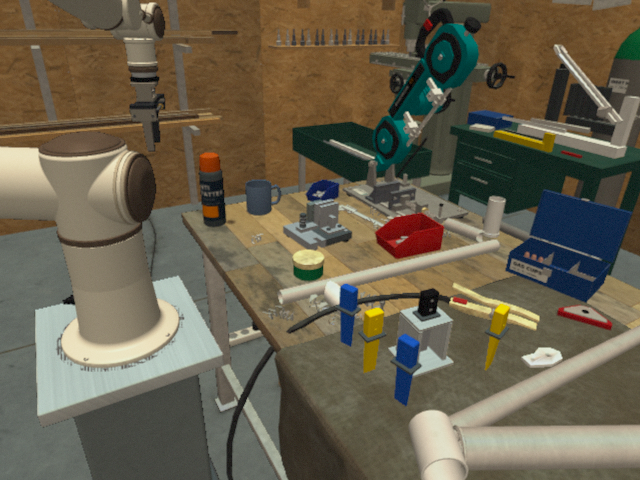

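The top view shows the fixture at (258,207) and the black-gripped gauge in its aluminium stand at (436,237). Blue and yellow lookalikes stand at (406,271), (435,273), (463,272) and (468,205). The black one in the aluminium stand fits the description, and I'll confirm it in a crop.

```bash
python3 - <<'E'
from h import *
t=load("pics/top0.png");s=load("pics/scene0.png")
def crop(g,x,y,w,h,k): return cv2.resize(g["pixels"][y:y+h,x:x+w,::-1],(w*k,h*k),interpolation=cv2.INTER_CUBIC)
a=crop(t,225,172,66,50,6); b=crop(t,405,210,66,50,6)
c=crop(s,277,190,80,60,5)[:300,:396]; d=crop(s,385,280,80,100,5)[:300,:396]
cv2.imwrite("pics/c1.png",np.vstack([np.hstack([a,b]),np.hstack([c,d])]))
print(onz(t,258,207,30),onz(t,438,237,96),onz(t,274,222,30))
for n,u,v,z in(("mug",168,228,92),("tin",312,247,48),("off",367,253,44)):print(n,onz(t,u,v,z))
E
```

```text
[538.55316124 180.52181499  30.        ] [ 459.68231392 -335.36205344   96.        ] [495.33091169 131.818513    30.        ]
mug [465.04548789 422.52160678  92.        ]
tin [423.91379716  17.50108296  48.        ]
off [ 410.82511709 -142.98862999   44.        ]
```

View pics/c1.png

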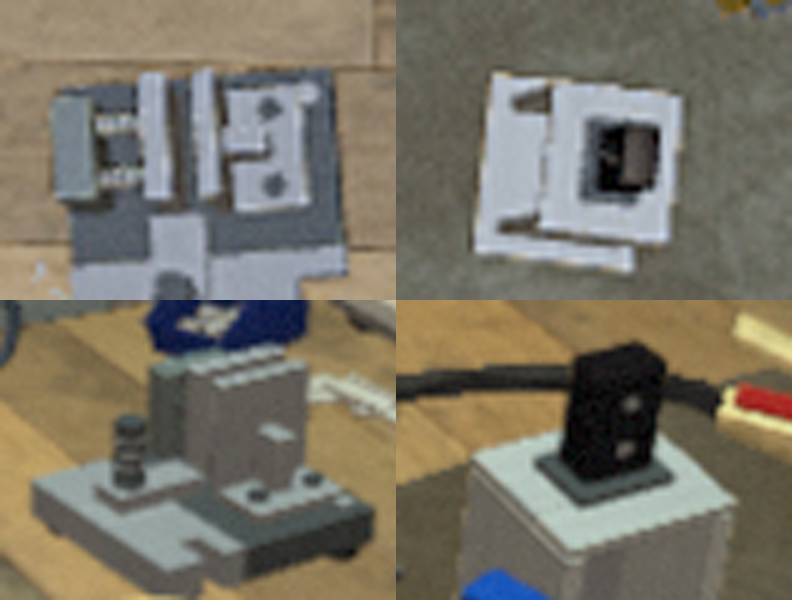

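The crop shows the black-gripped gauge hanging in the aluminium stand (wanted). The pin is dark at top-view pixel (254,219), the notch is at the rail's right end, and the sprung plate and housing are to the left (+y). Next I'll work out the move to a close wrist look.

```bash
cat >> h.py <<'E'
def delta(target, yaw, o=None):
    """rows units: shift in tool axes to world target, and tool-z turn to set tool y at world angle yaw+90deg, tool z down"""
    o=o or manip.observe(); r=rot(o["tool_rot"])
    d=r.inv().apply(np.array(target,float)-o["position"])/30
    c,s=np.cos(np.radians(yaw)),np.sin(np.radians(yaw))
    T=R.from_matrix(np.array([[-c,-s,0],[-s,c,0],[0,0,-1.]]))
    return np.round(d,3), np.round(np.degrees((r.inv()*T).as_rotvec())/6,3)
E
python3 - <<'E'
from h import *
t=load("pics/top0.png");s=load("pics/scene0.png");w=load("pics/wrist0.png")
o=manip.observe()
r=rot(o["tool_rot"]);print(r.as_matrix().round(3))
print("cam in tool",r.inv().apply(w["xyz"]-o["position"]), "view in tool",r.inv().apply(rot(w["attitude"]).apply([0,0,-1])),r.inv().apply(rot(w["attitude"]).apply([1,0,0])))
print("pin top",onz(t,254.2,219.5,80))
# bottle: top via two views ; base height guess
print("bottle",onz(t,157,283,200)); print(proj(s,[*onz(t,157,283,200)[:2],200]))
E
```

```text
[[-0.936  0.351 -0.001]
 [ 0.351  0.936 -0.001]
 [ 0.    -0.001 -1.   ]]
cam in tool [  74.92650142    0.29217493 -148.38968929] view in tool [-0.26785082 -0.00150843  0.96345922] [-2.48914396e-04  9.99998849e-01  1.49643391e-03]
pin top [496.57185144 183.35408593  80.        ]
bottle [316.63168031 407.95973695 200.        ]
(np.float64(207.76408910505646), np.float64(157.1668974727421))
```

```bash
python3 - <<'E'
from h import *
print(delta([505,170,200],3)); print(delta([330,300,330],3))
E
```

```text
(array([-13.774,  -7.934,   1.203]), array([-0.012, -0.005, -3.926]))
(array([-6.79 , -5.931, -3.131]), array([-0.012, -0.005, -3.926]))
```

Request:
arm_command(
  motion=[
    [0,0,-2,0,0,0,1],
    [-1,-0.6,-3.5,0,0,-1,1],
    [-2.7,-1.6,-3.5,0,0,-2,1],
    [-4.4,-2.6,-3.5,0,0,-3,1],
    [-6.2,-3.6,-3.5,0,0,-3.93,1],
    [-8,-4.6,-3.5,0,0,-3.93,1],
    [-9.7,-5.6,-2.5,0,0,-3.93,1],
    [-11.4,-6.6,-1,0,0,-3.93,1],
    [-13,-7.5,0.5,0,0,-3.93,1],
    [-13.77,-7.93,1.2,0,0,-3.93,1],
    [-13.77,-7.93,1.2,0,0,-3.93,1],
    [-13.77,-7.93,1.2,0,0,-3.93,1],
  ],
)

```text
clock: 1.65
position: [505.1, 171.0, 201.1]
tool_rot: [0.0, -0.026, 1.0, 0.0]
force: [0.2, -0.1, 0.8]
grip_width: 92.2
gripper_force: 0.0
```

```bash
python3 - <<'E'
from h import *
print(manip.observe()["position"]); g=grab("wrist","pics/w1.png")
E
```

```text
[505.08188012 171.03345446 201.11316252]
```

View pics/w1.png

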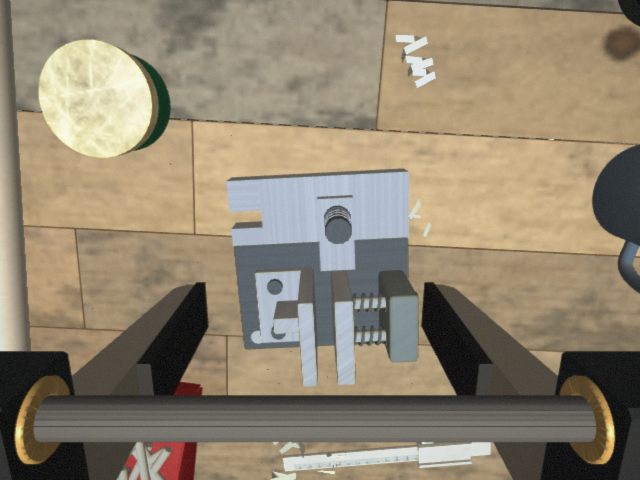

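The wrist view shows the rail's front corners at (407,170) and (227,179), the notch at (228–262, 209–225), the pin's top at (339,232) and the tops of the plates at (308,385) and (344,385). I'll refine these with subpixel corners and fit the pose.

```bash
python3 - <<'E'
from h import *
g=load("pics/w1.png"); gr=cv2.cvtColor(g["pixels"],cv2.COLOR_RGB2GRAY)
P=np.float32([[407,170],[227,179],[228,209],[262,211],[262,222],[232,228],[246,349],[409,238],[234,246]]).reshape(-1,1,2)
C=cv2.cornerSubPix(gr,P.copy(),(4,4),(-1,-1),(3,30,.01)).reshape(-1,2)
M=np.array([[-85,70],[-85,-65],[-61.5,-65],[-61.5,-41],[-48.5,-41],[-48.5,-65],[55,-65],[-35,70],[-35,-65]],float)
W=np.array([onz(g,*c,30)[:2] for c in C])
print(np.c_[C,W].round(1))
def fit(i):
    m=M[i];w=W[i];a=m-m.mean(0);b=w-w.mean(0)
    th=np.arctan2((a[:,0]*b[:,1]-a[:,1]*b[:,0]).sum(),(a*b).sum())
    Q=np.array([[np.cos(th),-np.sin(th)],[np.sin(th),np.cos(th)]]);t=w.mean(0)-Q@m.mean(0)
    print(np.degrees(th),t,"res",(w-(m@Q.T+t)).round(1).tolist()); return Q,t
Q,t=fit(list(range(9))); Q,t=fit([0,1,2,3,5])
for n,p in(("bore",[-55,17]),("notch",[-55,-52]),("gap",[15,0])):print(n,Q@p+t)
print("pin top",onz(g,339,232,80))
h=cv2.resize(gr[150:250,215:420],None,fx=3.9,fy=3.9,interpolation=cv2.INTER_CUBIC);h=cv2.cvtColor(h,cv2.COLOR_GRAY2BGR)
for c in C:cv2.circle(h,tuple(int(x) for x in (c-[215,150])*3.9),4,(0,0,255),1)
l=cv2.resize(g["pixels"][255:395,240:430,::-1],None,fx=1.3,fy=1.3); 
cv2.imwrite("pics/c2.png",h)
E
```

```text
[[407.8 170.9 462.4 237.3]
 [226.2 180.4 476.4 104.1]
 [226.  209.7 498.5 103.9]
 [260.2 212.7 499.4 129.7]
 [261.4 220.8 505.6 130.7]
 [231.2 228.4 512.8 107.8]
 [244.7 348.8 614.6 119. ]
 [407.3 237.2 512.6 242.5]
 [233.4 245.7 526.4 109.6]]
5.967211768095288 [553.75585213 176.90443349] res [[0.5, -0.4], [0.4, 0.7], [-0.9, -2.0], [2.6, -0.1], [-4.1, -0.4], [0.5, 0.6], [-0.6, 1.0], [1.0, -0.4], [0.7, 0.9]]
5.844470476805496 [554.45437206 176.52603895] res [[-0.4, -0.2], [-0.1, 0.9], [-1.4, -1.7], [2.0, 0.2], [-0.0, 0.9]]
bore [498.00917987 187.83710778]
notch [505.03534289 119.1957716 ]
gap [569.37640167 178.0534657 ]
pin top [498.60721256 186.39408266  80.        ]
```

View pics/c2.png

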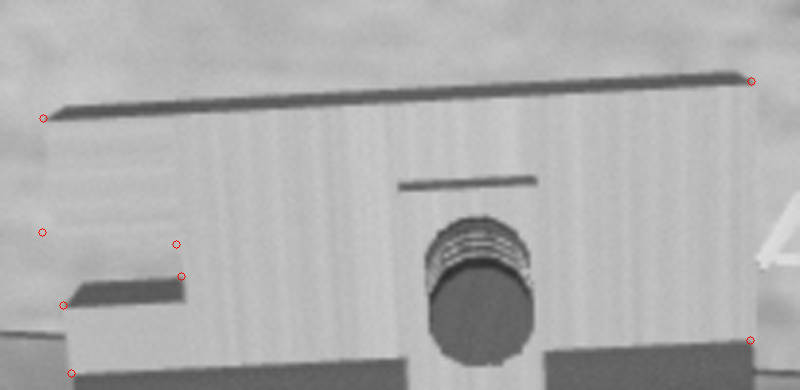

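The crop shows that the slot's far wall ends at (262.4,226.4) and that my inner-slot corner picks were off. I'll refit without them.

```bash
cat >> h.py <<'E'
def fit(M,W):
    a=M-M.mean(0);b=W-W.mean(0)
    th=np.arctan2((a[:,0]*b[:,1]-a[:,1]*b[:,0]).sum(),(a*b).sum())
    Q=np.array([[np.cos(th),-np.sin(th)],[np.sin(th),np.cos(th)]]);return np.degrees(th),Q,W.mean(0)-Q@M.mean(0)
E
python3 - <<'E'
from h import *
g=load("pics/w1.png")
C=np.array([[407.8,170.9],[226.2,180.4],[262.4,226.4],[231.2,228.4],[244.7,348.8],[407.3,237.2],[233.4,245.7]])
M=np.array([[-85,70],[-85,-65],[-48.5,-41],[-48.5,-65],[55,-65],[-35,70],[-35,-65]],float)
W=np.array([onz(g,*c,30)[:2] for c in C]); th,Q,t=fit(M,W)
print(th,t,(W-(M@Q.T+t)).round(1).tolist())
for n,p in(("bore",[-55,17]),("notch",[-55,-52]),("gap",[15,0])):print(n,Q@p+t)
c=np.array([480,318])/3.9+[215,150];print("pin top",onz(g,*c,80))
b=Q@[-55,17]+t
print(delta([*b,71],th))
E
```

```text
6.0070257463782015 [554.09938395 177.34233027] [[0.2, -0.8], [0.0, 0.3], [-0.2, 0.0], [0.1, 0.2], [-1.0, 0.6], [0.7, -0.8], [0.3, 0.5]]
bore [497.62232806 188.49321174]
notch [504.84320656 119.87208588]
gap [569.01702001 178.91208646]
pin top [498.33244526 185.78006526  80.        ]
(array([0.232, 0.579, 4.36 ]), array([ 0.004,  0.016, -0.489]))
```

Request:
arm_command(
  motion=[
    [0.22,0.53,1,0,0,-0.49,0.2],
    [0.22,0.53,2.5,0,0,-0.49,0],
    [0.22,0.53,3.7,0,0,-0.49,0],
    [0.22,0.53,4.36,0,0,-0.49,0],
    [0.22,0.53,4.36,0,0,-0.49,0],
    [0.22,0.53,4.36,0,0,-0.49,-0.5],
    [0.22,0.53,4.36,0,0,-0.49,-1],
    [0.22,0.53,4.36,0,0,-0.49,-1],
    [0.22,0.53,4.36,0,0,-0.49,-1],
    [0.22,0.53,4.36,0,0,-0.49,-1],
  ],
  newtons=25,
)

```text
clock: 2.95
position: [498.4, 186.9, 70.8]
tool_rot: [0.001, -0.052, 0.999, 0.001]
force: [-1.1, 3.9, 5.0]
grip_width: 17.7
gripper_force: 24.9
```

Request:
arm_command(
  motion=[
    [0,0,-0.2,0,0,0,-1],
    [0,0,-0.4,0,0,0,-1],
    [0,0,-0.7,0,0,0,-1],
    [0,0,-1.0,0,0,0,-1],
    [0,0,-1.3,0,0,0,-1],
    [0,0,-1.6,0,0,0,-1],
    [0,0,-1.6,0,0,0,-1],
  ],
  newtons=35,
)

```text
clock: 3.82
position: [498.3, 186.2, 118.7]
tool_rot: [0.001, -0.052, 0.999, 0.0]
force: [0.3, 0.2, -0.1]
grip_width: 17.4
gripper_force: 34.9
```

```bash
python3 - <<'E'
from h import *
g=grab("wrist","pics/w2.png"); s=grab("scene","pics/s2.png"); print(manip.observe()["force"])
a=cv2.resize(g["pixels"][130:480,150:490,::-1],(400,412)); b=cv2.resize(s["pixels"][175:255,277:357,::-1],(400,400))
b=cv2.copyMakeBorder(b,0,12,0,0,cv2.BORDER_CONSTANT); cv2.imwrite("pics/c3.png",np.hstack([a,b]))
E
```

```text
[ 0.009419    0.33346826 -1.660673  ]
```

View pics/c3.png

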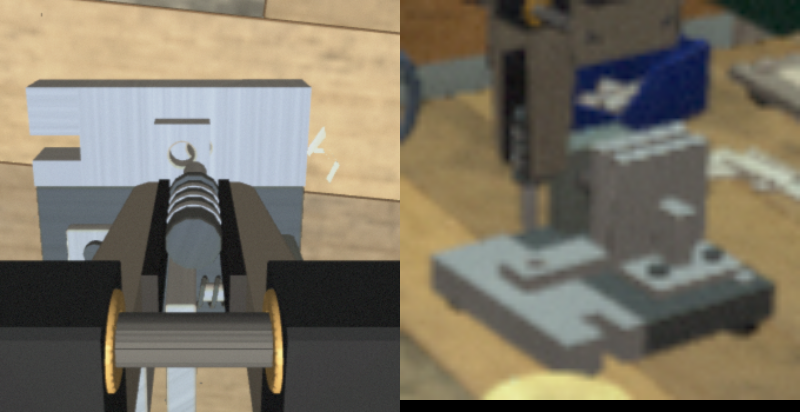

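The pin is out and held. In the crop, the empty hole is at (182,152) and the shank tip at about (198,166). Next I'll measure the pin's offset in the hand to get the fit into the slot.

```bash
python3 - <<'E'
from h import *
g=load("pics/w2.png"); o=manip.observe(); gr=cv2.cvtColor(g["pixels"],cv2.COLOR_RGB2GRAY)
r=rot(o["tool_rot"]);p=o["position"]
for u in(312,316,320): print(u,gr[256:300,u].tolist())
for v in(270,274,278,282): print(v,gr[v,296:336].tolist())
for zz in(57.8,):
  for dx,dy in((5,0),(0,5),(0,-5),(0,0)): print("tip pred",dx,dy,proj(g,p+r.apply([dx,dy,zz])))
for dx,dy in((10,0),(0,10),(0,-10)): print("collar pred",dx,dy,proj(g,p+r.apply([dx,dy,29.8])))
th=6.007;Q=np.array([[np.cos(np.radians(th)),-np.sin(np.radians(th))],[np.sin(np.radians(th)),np.cos(np.radians(th))]]);t=np.array([554.1,177.34])
# refit fixture origin with this view: rail corners
C=np.float32([[150+27/1.176,130+87/1.176],[150+310/1.176,130+86/1.176],[150+80/1.176,130+160/1.176],[150+36/1.176,130+161/1.176]]).reshape(-1,1,2)
C=cv2.cornerSubPix(gr,C,(4,4),(-1,-1),(3,30,.01)).reshape(-1,2)
M=np.array([[-85,-65],[-85,70],[-48.5,-41],[-48.5,-65]])
W=np.array([onz(g,*c,30)[:2] for c in C]);print(C,W,"expected",M@Q.T+t)
E
```

```text
312 [92, 96, 91, 93, 96, 107, 149, 136, 101, 91, 93, 91, 90, 85, 87, 90, 88, 85, 90, 88, 55, 52, 63, 83, 106, 106, 101, 66, 56, 85, 95, 119, 184, 110, 56, 53, 72, 96, 105, 153, 189, 89, 48, 51]
316 [193, 190, 180, 184, 180, 179, 182, 185, 189, 187, 184, 127, 93, 90, 93, 93, 92, 91, 93, 88, 53, 54, 61, 82, 103, 104, 105, 64, 58, 81, 95, 124, 182, 102, 56, 54, 74, 94, 102, 148, 181, 87, 54, 55]
320 [202, 201, 202, 203, 199, 201, 203, 202, 201, 203, 204, 196, 157, 100, 88, 94, 93, 94, 93, 91, 60, 55, 60, 81, 106, 109, 102, 67, 51, 64, 89, 104, 152, 130, 64, 52, 56, 83, 94, 108, 175, 91, 55, 50]
270 [195, 189, 181, 157, 141, 127, 109, 104, 103, 103, 104, 99, 89, 85, 86, 88, 87, 88, 90, 86, 93, 92, 93, 87, 88, 94, 115, 156, 195, 199, 196, 196, 204, 209, 208, 205, 203, 198, 195, 194]
274 [199, 198, 198, 198, 199, 198, 194, 194, 196, 185, 120, 88, 88, 92, 87, 89, 90, 86, 91, 91, 93, 94, 97, 94, 93, 90, 87, 87, 103, 149, 190, 199, 204, 209, 211, 209, 204, 199, 196, 195]
278 [198, 199, 197, 195, 199, 195, 187, 175, 129, 89, 60, 55, 52, 62, 61, 59, 63, 61, 58, 60, 61, 59, 61, 61, 60, 58, 55, 5
[... 439 characters left out ...]
2327845482), np.float64(271.8175982865447))
tip pred 0 0 (np.float64(314.7769978180859), np.float64(271.81803053811535))
collar pred 10 0 (np.float64(314.78387121596774), np.float64(271.9421149162552))
collar pred 0 10 (np.float64(337.23096020798795), np.float64(293.12255155122153))
collar pred 0 -10 (np.float64(292.3379296049871), np.float64(293.1187652255687))
[[172.30022 203.45888]
 [413.73514 203.58038]
 [218.16136 265.8961 ]
 [177.16779 268.1979 ]] [[476.44068467 104.22121856]
 [462.55105304 237.79032106]
 [510.48084075 131.22145342]
 [514.36601489 107.63208964]] expected [[476.36897283 103.80166024]
 [462.24122738 238.06039109]
 [510.15695642 131.48960282]
 [512.66855561 107.62138401]]
```

```bash
python3 - <<'E'
from h import *
g=load("pics/w2.png"); print("hole",onz(g,150+182/1.176,130+152/1.176,41), "bore 497.6 188.5")
print(delta([504.2,119.3,118],6.0)); print(delta([504.2,119.3,91],6.0))
E
```

```text
hole [497.63687174 180.59451447  41.        ] bore 497.6 188.5
(array([ 0.013, -2.238, -0.009]), array([-0.   , -0.002, -0.005]))
(array([ 0.013, -2.238,  0.891]), array([-0.   , -0.002, -0.005]))
```

Request:
arm_command(
  motion=[
    [0.01,-1,0,0,0,0,-1],
    [0.01,-2.24,0,0,0,0,-1],
    [0.01,-2.24,0.4,0,0,0,-1],
    [0.01,-2.24,0.85,0,0,0,-1],
    [0.01,-2.24,0.85,0,0,0,-1],
    [0.01,-2.24,0.85,0,0,0,-1],
  ],
)

```text
clock: 4.68
position: [504.2, 119.9, 92.1]
tool_rot: [-0.0, -0.053, 0.999, 0.0]
force: [0.3, 0.2, -1.1]
grip_width: 17.3
gripper_force: 34.9
```

```bash
python3 - <<'E'
from h import *
o=manip.observe(); print(o["position"],o["force"])
g=grab("wrist","pics/w3.png")
cv2.imwrite("pics/c4.png",cv2.resize(g["pixels"][200:320,240:400,::-1],None,fx=5,fy=5,interpolation=cv2.INTER_CUBIC))
E
```

```text
[504.22633583 119.89632905  92.10512389] [ 0.32775423  0.16206834 -1.11623329]
```

View pics/c4.png

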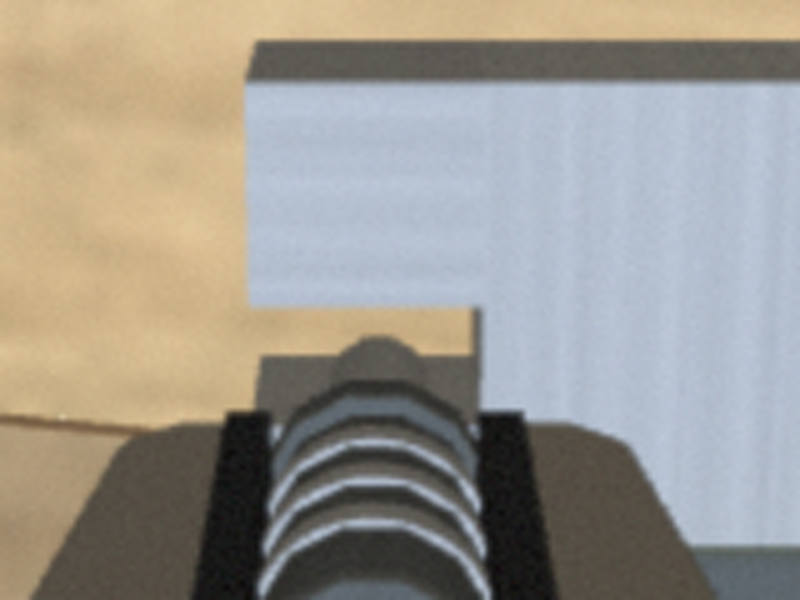

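The crop shows the slot's front edge at y 307 and the pin tip's near edge at y 337. Allowing for parallax, that is a gap of about 1.6 mm against an ideal 1.5 mm, so the pin is centred. I'll lower it.

Request:
arm_command(
  motion=[
    [0,0,0.2,0,0,0,-1],
    [0,0,0.4,0,0,0,-1],
    [0,0,0.6,0,0,0,-1],
    [0,0,0.8,0,0,0,-1],
    [0,0,0.95,0,0,0,-1],
    [0,0,1.04,0,0,0,-1],
    [0,0,1.04,0,0,0,-1],
  ],
)

```text
clock: 5.6
position: [504.7, 119.2, 61.1]
tool_rot: [0.0, -0.052, 0.999, -0.0]
force: [0.9, -0.6, -2.5]
grip_width: 17.5
gripper_force: 34.9
```

Request:
arm_command(
  motion=[
    [0,0,0.03,0,0,0,-1],
    [0,0,0.06,0,0,0,-1],
    [0,0,0.06,0,0,0,-1],
  ],
)

```text
clock: 5.98
position: [504.9, 119.2, 59.8]
tool_rot: [0.0, -0.052, 0.999, -0.0]
force: [0.9, 0.2, 2.3]
grip_width: 17.3
gripper_force: 34.9
```

Request:
arm_command(
  motion=[
    [0,0,0,0,0,0,-0.5],
    [0,0,0,0,0,0,0],
    [0,0,0,0,0,0,0],
    [0,0,-1,0,0,0,0],
    [0,0,-2.5,0,0,0,0],
    [0,0,-4,0,0,0,0.3],
    [0,0,-4.5,0,0,0,0.5],
    [0,0,-4.5,0,0,0,0.5],
  ],
)

```text
clock: 6.98
position: [504.7, 119.2, 194.5]
tool_rot: [0.001, -0.052, 0.999, -0.0]
force: [-0.8, -0.5, -1.1]
grip_width: 68.7
gripper_force: 0.0
```

```bash
python3 - <<'E'
from h import *
o=manip.observe(); print(o["position"],o["force"])
g=grab("wrist","pics/w4.png")
print("pin top pred",proj(g,[504.84,119.87,69]))
cv2.imwrite("pics/c5.png",cv2.resize(g["pixels"][130:380,150:550,::-1],None,fx=2,fy=2,interpolation=cv2.INTER_CUBIC))
t=load("pics/top0.png")
# stand top corners from c1 crop (tile b) at 6x, tile offset x 396
W=np.array([onz(t,405+(x-396)/6,210+y/6,96)[:2] for x,y in((553,80),(684,96),(668,243),(537,228))]);print(W,W.mean(0))
for x,y in((595,120),(660,125),(655,190),(590,195)): print(onz(t,405+(x-396)/6,210+y/6,145))
E
```

```text
[504.71418574 119.22221783 194.50183276] [-0.79663746 -0.46392833 -1.10800449]
pin top pred (np.float64(315.76889333958485), np.float64(238.78587268557857))
[[ 497.61620296 -315.74499871]
 [ 491.74544603 -377.20049825]
 [ 422.75375761 -370.31819577]
 [ 428.13176649 -309.06847209]] [ 460.06179327 -343.08304121]
[ 475.48109667 -322.36887737  145.        ]
[ 474.00905487 -351.63432958  145.        ]
[ 444.70642185 -349.6544634   145.        ]
[ 441.68509966 -320.47915625  145.        ]
```

View pics/c5.png

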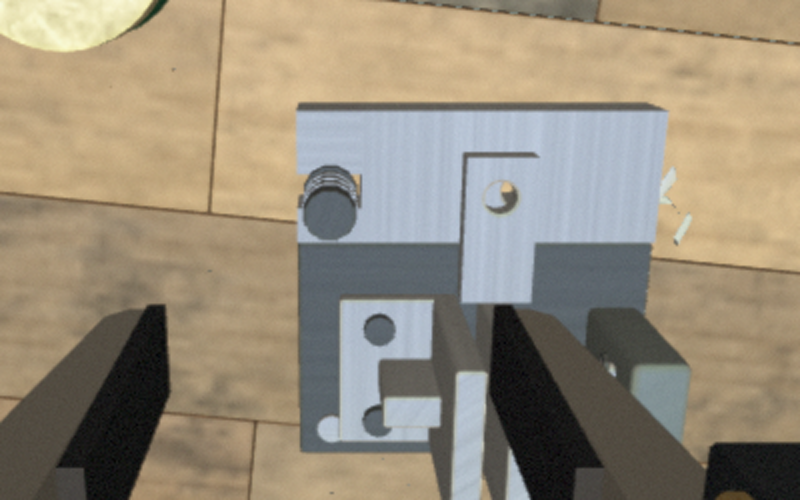

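The crop shows the pin upright in the notch, its top at (330,215), which is full-frame (315,237) and matches the prediction. The tab hole is displaced, so the plate is closed. Now I'll look down into the closed gap.

Request:
arm_command(
  motion=[
    [-1.5,0.7,0,0,0,0,1],
    [-3,1.5,0,0,0,0,1],
    [-3.9,1.5,0,0,0,0,1],
    [-3.9,1.5,0,0,0,0,1],
    [-3.9,1.5,0,0,0,0,1],
  ],
)

```text
clock: 7.65
position: [614.5, 175.8, 192.4]
tool_rot: [-0.002, -0.052, 0.999, -0.0]
force: [-0.4, 0.2, -0.3]
grip_width: 91.7
gripper_force: 0.0
```

```bash
python3 - <<'E'
from h import *
o=manip.observe(); print(o["position"])
g=grab("wrist","pics/w5.png"); 
p=[proj(g,x) for x in([554.1+15,177.3+1.6,100],[535,175,100],[598,182,100])]; print(p)
c=np.array(p[0]).astype(int)
im=g["pixels"][:,:,::-1]; x0,y0=c[0]-80,max(0,c[1]-60)
print(x0,y0); cv2.imwrite("pics/c6.png",cv2.resize(im[y0:y0+120,x0:x0+160],None,fx=5,fy=5,interpolation=cv2.INTER_CUBIC))
E
```

```text
[614.52750281 175.84542579 192.38106207]
[(np.float64(328.7145076299225), np.float64(177.0804670061783)), (np.float64(328.62062323918326), np.float64(112.74277612824683)), (np.float64(328.4332437405861), np.float64(227.89383321561746))]
248 117
```

View pics/c6.png

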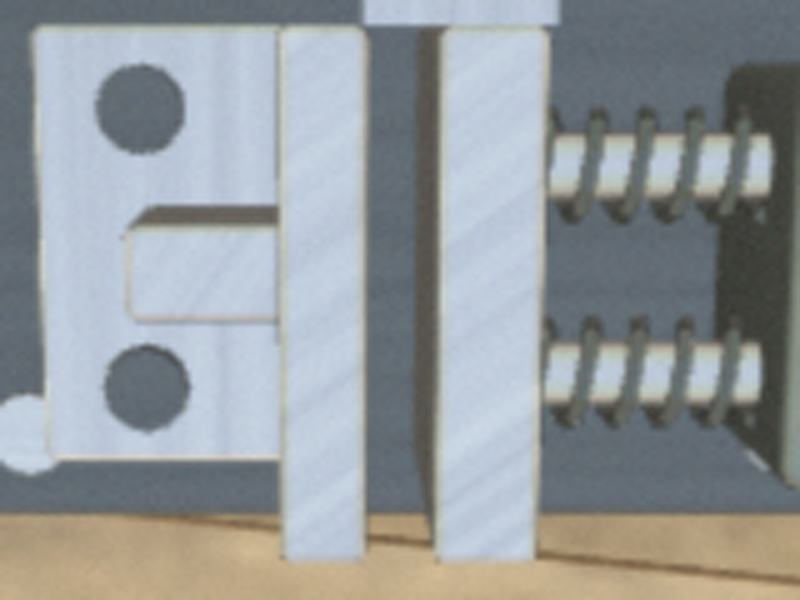

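The crop shows the fixed plate's gap face at x≈366 and the sprung plate's at x≈438.5, running parallel to the image columns so the yaw is right. The rows span 28–560. The closed gap is about 8 mm.

```bash
python3 - <<'E'
from h import *
g=load("pics/w5.png"); q=lambda x,y:onz(g,248+x/5,117+y/5,100)
a,b=q(366,294),q(438.5,294);print("faces",a,b,np.linalg.norm(a-b),"mid",(a+b)/2)
print("ends",q(402,28),q(402,560),np.linalg.norm(q(402,28)-q(402,560)), "plate w",np.linalg.norm(q(440,200)-q(544,200)))
o=manip.observe(); r=rot(o["tool_rot"]); print("mid in tool", r.inv().apply((a+b)/2-o["position"]))
print(delta([425,-335,290],6.0)); 
E
```

```text
faces [568.82768609 174.66708474 100.        ] [567.99318781 182.68129822 100.        ] 8.057543365839038 mid [568.41043695 178.67419148 100.        ]
ends [540.06996206 175.45253033 100.        ] [598.65126601 182.05419516 100.        ] 58.9521089579449 plate w 11.427069871925532
mid in tool [45.43124802  7.6204841  93.13638707]
(array([  8.061, -16.281,  -3.211]), array([ 0.   , -0.026, -0.009]))
```

Request:
arm_command(
  motion=[
    [0,0,-2,0,0,0,1],
    [0.8,-1.8,-3.2,0,0,0.4,1],
    [1.6,-3.6,-3.2,0,0,0.9,1],
    [2.4,-5.4,-3.2,0,0,1.5,1],
    [3.2,-7.2,-3.2,0,0,1.9,1],
    [4,-9,-3.2,0,0,1.9,1],
    [4.8,-10.8,-3.2,0,0,1.9,1],
    [5.6,-12.6,-3.2,0,0,1.9,1],
    [6.4,-14.4,-3.2,0,0,1.9,1],
    [7.2,-16.3,-3.2,0,0,1.9,1],
    [7.2,-16.3,-3.2,0,0,1.9,1],
    [7.2,-16.3,-3.2,0,0,1.9,1],
  ],
)

```text
clock: 9.2
position: [451.6, -331.8, 290.1]
tool_rot: [-0.0, 0.048, 0.999, 0.0]
force: [-0.8, 0.3, -0.1]
grip_width: 92.0
gripper_force: 0.0
```

```bash
python3 - <<'E'
from h import *
o=manip.observe(); print(o["position"],o["joint_pos"])
g=grab("wrist","pics/w6.png"); p=np.array(proj(g,[459,-338,120])).astype(int); x0,y0=max(0,p[0]-100),max(0,p[1]-75);print(x0,y0)
cv2.imwrite("pics/c7.png",cv2.resize(g["pixels"][y0:y0+150,x0:x0+200,::-1],None,fx=4,fy=4,interpolation=cv2.INTER_CUBIC))
E
```

```text
[ 451.62118807 -331.7701527   290.07926964] [-8.49500918e-01  8.96484807e-02  1.56688099e+00  5.29299478e-04
  1.48591876e+00 -2.32496018e+00]
207 158
```

View pics/c7.png

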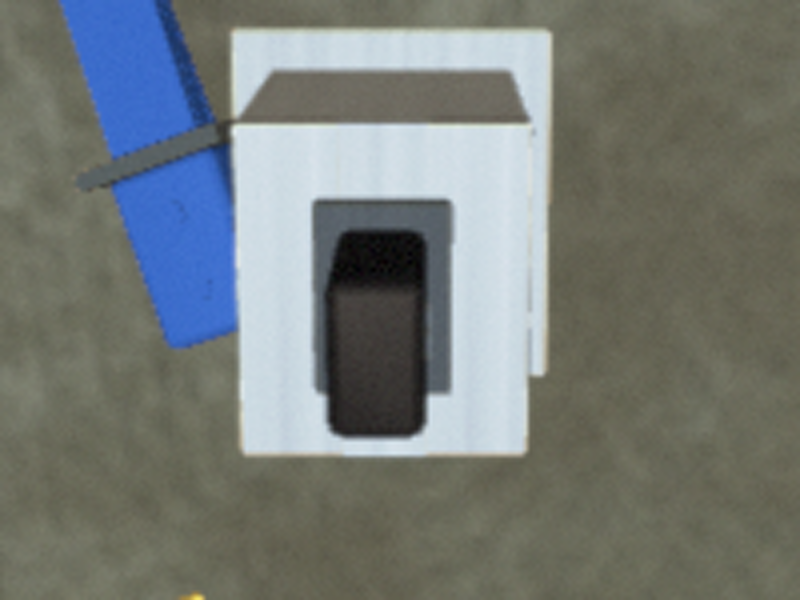

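The crop shows the black gauge in the stand, grip top at (328–426, 285–437), flange at (313–451, 200–393). A blue lookalike stands beside it on the image left. I'll locate the grip and check the blue one's height for finger clearance.

```bash
python3 - <<'E'
from h import *
g=load("pics/w6.png");s=load("pics/scene0.png");t=load("pics/top0.png")
q=lambda x,y,z:onz(g,207+x/4,158+y/4,z)
def tri(g1,a,g2,b):
    o1,d1=ray(g1,*a);o2,d2=ray(g2,*b); k=np.linalg.lstsq(np.c_[d1,-d2],o2-o1,rcond=None)[0]
    p,r=o1+k[0]*d1,o2+k[1]*d2; return ((p+r)/2).round(1),np.linalg.norm(p-r).round(1)
for b in((398,340),(407,337),(417,340)): print("blue top",tri(g,(252,244.8),s,b))
print("blue top/scene",tri(t,(472,272),s,(407,337)),tri(t,(463,272),s,(407,345)))
o=manip.observe(); print("blue from top z100",onz(t,463,272,100))
T=[q(x,y,145) for x,y in((328,285),(426,285),(426,437),(328,437))];print("grip top",np.round(T,1),np.mean(T,0))
F=[q(x,y,101) for x,y in((313,200),(451,200),(451,393),(315,393))];print("flange",np.round(F,1),np.mean(F,0))
S=[q(x,y,96) for x,y in((233,123),(531,123),(527,456),(242,456))];print("stand",np.round(S,1),np.mean(S,0))
y=rot(o["tool_rot"]).apply([0,1,0]);print("tool yaw",np.degrees(np.arctan2(-y[0],y[1])))
e=T[1]-T[0]; print("grip yaw",np.degrees(np.arctan2(-e[0],e[1])), "flange yaw",[np.degrees(np.arctan2(-e[0],e[1])) for e in (F[1]-F[0],S[1]-S[0])])
E
```

```text
blue top (array([ 435.6, -366.7,   80.9]), np.float64(84.7))
blue top (array([ 442.7, -369.5,   83.4]), np.float64(68.6))
blue top (array([ 452.5, -374.6,   74.1]), np.float64(53.5))
blue top/scene (array([ 361.2, -414.5,  136.4]), np.float64(9.1)) (array([ 365.6, -402.9,  110.6]), np.float64(4.4))
blue from top z100 [ 363.73204779 -404.94681922  100.        ]
grip top [[ 448.4 -349.4  145. ]
 [ 450.1 -332.3  145. ]
 [ 478.  -335.   145. ]
 [ 476.3 -352.5  145. ]] [ 463.22134929 -342.28593323  145.        ]
flange [[ 441.6 -354.1  101. ]
 [ 444.2 -326.8  101. ]
 [ 484.2 -330.5  101. ]
 [ 481.5 -358.2  101. ]] [ 462.84947506 -342.42792725  101.        ]
stand [[ 425.5 -368.6   96. ]
 [ 431.2 -309.6   96. ]
 [ 501.1 -316.    96. ]
 [ 495.4 -375.6   96. ]] [ 463.27995993 -342.44506687   96.        ]
tool yaw -5.38939375666923
grip yaw -5.478733843655302 flange yaw [np.float64(-5.478908936415008), np.float64(-5.479063558262159)]
```

```bash
python3 - <<'E'
from h import *
print(delta([463,-342.4,127],-5.45))
E
```

```text
(array([-0.398, -0.338,  5.44 ]), array([ 0.007, -0.001,  0.01 ]))
```

Request:
arm_command(
  motion=[
    [-0.4,-0.34,1.5,0,0,0,0.2],
    [-0.4,-0.34,3,0,0,0,0],
    [-0.4,-0.34,4.3,0,0,0,0],
    [-0.4,-0.34,5,0,0,0,0],
    [-0.4,-0.34,5.44,0,0,0,0],
    [-0.4,-0.34,5.44,0,0,0,0],
    [-0.4,-0.34,5.44,0,0,0,-0.5],
    [-0.4,-0.34,5.44,0,0,0,-1],
    [-0.4,-0.34,5.44,0,0,0,-1],
    [-0.4,-0.34,5.44,0,0,0,-1],
    [-0.4,-0.34,5.44,0,0,0,-1],
  ],
  newtons=35,
)

```text
clock: 10.62
position: [463.4, -344.1, 127.9]
tool_rot: [0.0, 0.047, 0.999, -0.0]
force: [-1.0, 2.3, 5.0]
grip_width: 18.1
gripper_force: 35.0
```

Request:
arm_command(
  motion=[
    [0,0,-0.3,0,0,0,-1],
    [0,0,-0.8,0,0,0,-1],
    [0,0,-1.4,0,0,0,-1],
    [0,0,-2.2,0,0,0,-1],
    [0,0,-3.2,0,0,0,-1],
    [0,0,-4.4,0,0,0,-1],
    [0,0,-5.4,0,0,0,-1],
    [0,0,-5.4,0,0,0,-1],
  ],
)

```text
clock: 11.62
position: [464.1, -345.2, 293.1]
tool_rot: [0.003, 0.047, 0.999, -0.003]
force: [0.8, -0.1, -1.6]
grip_width: 17.9
gripper_force: 35.0
```

```bash
python3 - <<'E'
from h import *
o=manip.observe();print(o["force"],o["position"],o["joint_pos"][5])
print(delta([568,178.5,255],6.0))
E
```

```text
[ 0.8495712  -0.07113278 -1.60253219] [ 464.14542492 -345.20088562  293.07992417] -2.3241149728782964
(array([-1.786, 17.712,  1.189]), array([-0.053,  0.045, -1.906]))
```

Request:
arm_command(
  motion=[
    [-0.2,1,0,0,0,0,-1],
    [-0.4,2.8,0,0,0,-0.2,-1],
    [-0.6,4.6,0,0,0,-0.5,-1],
    [-0.8,6.4,0,0,0,-0.8,-1],
    [-1,8.2,0,0,0,-1.1,-1],
    [-1.1,10,0,0,0,-1.4,-1],
    [-1.3,11.8,0,0,0,-1.7,-1],
    [-1.5,13.6,0,0,0,-1.9,-1],
    [-1.65,15.4,0.2,0,0,-1.9,-1],
    [-1.75,16.8,0.6,0,0,-1.9,-1],
    [-1.79,17.71,1.1,0,0,-1.9,-1],
    [-1.79,17.71,1.19,0,0,-1.9,-1],
  ],
)

```text
clock: 13.12
position: [565.2, 181.3, 250.3]
tool_rot: [-0.003, -0.053, 0.999, -0.0]
force: [-1.1, -0.1, -0.8]
grip_width: 17.6
gripper_force: 35.0
```

Request:
arm_command(
  motion=[
    [0,0,0,0,0,0,-1],
    [0,0,0,0,0,0,-1],
    [0,0,0,0,0,0,-1],
  ],
)

```text
clock: 13.5
position: [567.2, 179.0, 254.0]
tool_rot: [0.001, -0.051, 0.999, -0.0]
force: [0.6, -0.6, -1.3]
grip_width: 18.1
gripper_force: 35.0
```

```bash
python3 - <<'E'
from h import *
o=manip.observe();print(o["force"],o["position"],rot(o["tool_rot"]).as_matrix().round(4).tolist())
g=grab("wrist","pics/w7.png"); r=rot(o["tool_rot"])
for p in([12,0,111.9],[12,1.5,111.9],[12,-1.5,111.9]): print(proj(g,o["position"]+r.apply(p)))
# flange near edge
for p in([20,14,31.9],[20,-14,31.9]): print("flange",proj(g,o["position"]+r.apply(p)))
for p in([567.3,174.6,100],[567.3,182.7,100],[540,179,100],[540,171.7,100],[540,179.7,100]): print("gap",proj(g,p))
cv2.imwrite("pics/c8.png",cv2.resize(g["pixels"][140:340,215:415,::-1],None,fx=3,fy=3,interpolation=cv2.INTER_CUBIC))
E
```

```text
[ 0.56308421 -0.6293928  -1.27538341] [567.21190207 179.02140542 254.02330043] [[-0.9947, -0.1026, 0.0011], [-0.1026, 0.9947, -0.0], [-0.0011, -0.0001, -1.0]]
(np.float64(314.7319941094785), np.float64(225.8277923796865))
(np.float64(317.15376185896804), np.float64(225.82772592706146))
(np.float64(312.3102485392213), np.float64(225.82785883170317))
flange (np.float64(346.83493016587244), np.float64(251.0432392193808))
flange (np.float64(282.63363280656245), np.float64(251.0419399450765))
gap (np.float64(308.64430701899647), np.float64(227.59095048296146))
gap (np.float64(319.82550348184367), np.float64(228.7113311696153))
gap (np.float64(318.70139924148424), np.float64(190.73555074730788))
gap (np.float64(308.37952951100027), np.float64(189.677087230099))
gap (np.float64(319.6904750986754), np.float64(190.8369762388055))
```

View pics/c8.png

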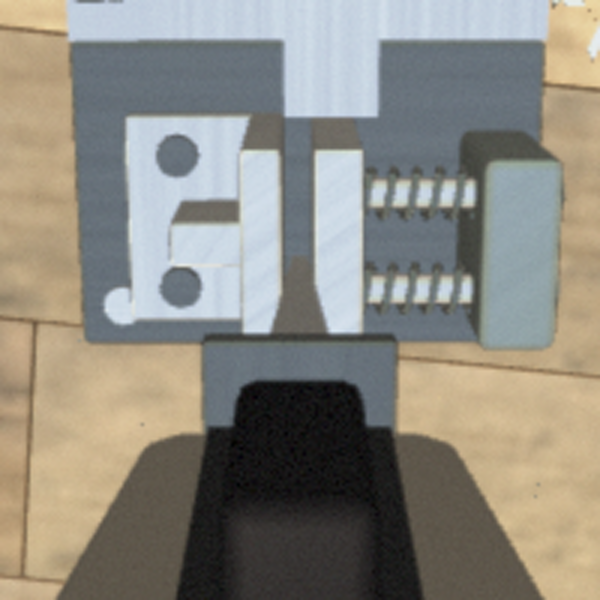

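The crop shows the blade tip centred at x≈299.5 and the gap at 281–314 (centre 297.5), so the blade is aligned to within about 0.3 mm. I'm descending.

Request:
arm_command(
  motion=[
    [-0.02,-0.01,0.6,0,0,0,-1],
    [-0.02,-0.01,1.1,0,0,0,-1],
    [-0.02,-0.01,1.5,0,0,0,-1],
    [-0.02,-0.01,1.8,0,0,0,-1],
    [-0.02,-0.01,2.1,0,0,0,-1],
    [-0.02,-0.01,2.2,0,0,0,-1],
    [-0.02,-0.01,2.2,0,0,0,-1],
  ],
)

```text
clock: 14.42
position: [567.5, 179.5, 187.3]
tool_rot: [-0.0, -0.052, 0.999, -0.0]
force: [-0.1, -1.6, -1.3]
grip_width: 17.9
gripper_force: 35.0
```

```bash
cat >> h.py <<'E'
def status(n=4):
    g=None
    F=[];P=[]
    for _ in range(n):
        g=manip.grab_frame("wrist"); o=manip.observe(); F.append(o["force"]);P.append(o["position"])
    o=manip.observe(); r=rot(o["tool_rot"]); P=np.mean(P,0)
    th=np.radians(6); f=np.mean(F,0); 
    print("t",o["clock"],"P",P.round(2),"tip z",round(P[2]-111.9,1),"force fixture-y",round(-np.sin(th)*f[0]+np.cos(th)*f[1],2),"F",f.round(2),"std",np.std(F,0).round(2))
    d=P[:2]-[568.41,178.67]; print("tool off from gap mid: fx",round(np.cos(th)*d[0]+np.sin(th)*d[1],2),"fy",round(-np.sin(th)*d[0]+np.cos(th)*d[1],2)); return g
E
python3 -c "
from h import *
status()"
```

```text
t 14.625 P [567.63 179.51 187.69] tip z 75.8 force fixture-y -0.78 F [-0.19 -0.8  -1.89] std [0.2  0.21 0.44]
tool off from gap mid: fx -0.69 fy 0.92
```

```bash
cat >> h.py <<'E'
def gapview(g):
    o=manip.observe(); r=rot(o["tool_rot"]); p=o["position"]; gr=cv2.GaussianBlur(cv2.cvtColor(g["pixels"],cv2.COLOR_RGB2GRAY),(1,5),0).astype(float)
    def edges(v,lo,hi,th=12):
        row=gr[v,lo:hi]; d=np.diff(row); out=[]
        for i in range(1,len(d)-1):
            if abs(d[i])>th and abs(d[i])>=abs(d[i-1]) and abs(d[i])>abs(d[i+1]):
                a,b,c=abs(d[i-1]),abs(d[i]),abs(d[i+1]); out.append((round(lo+i+.5+.5*(a-c)/(a-2*b+c+1e-9),1),int(np.sign(d[i])*b)))
        return out
    for tx in(12.5,18,24,30,36):
        c=proj(g,p+r.apply([tx,0,p[2]-100])); s=proj(g,p+r.apply([tx,10,p[2]-100]))[0]-c[0]
        v=int(round(c[1])); print("tx",tx,"row",v,"px/mm",round(s/10,2),[(round((e-c[0])/s*10,1),w) for e,w in edges(v,int(c[0]-2.2*s),int(c[0]+2.8*s))])
E
python3 -c "
from h import *
gapview(status(1))"
```

```text
t 14.675 P [567.65 179.52 187.71] tip z 75.8 force fixture-y -1.13 F [-0.46 -1.19 -1.67] std [0. 0. 0.]
tool off from gap mid: fx -0.67 fy 0.92
tx 12.5 row 235 px/mm 1.77 [(np.float64(-14.8), 29), (np.float64(-5.2), -78), (np.float64(3.0), 49), (np.float64(14.5), -80)]
tx 18 row 226 px/mm 1.78 [(np.float64(-14.8), 72), (np.float64(-5.2), -94), (np.float64(2.8), 62), (np.float64(14.5), -84), (np.float64(15.7), 46), (np.float64(18.9), -61), (np.float64(21.1), 59), (np.float64(24.5), -49)]
tx 24 row 215 px/mm 1.79 [(np.float64(-14.9), 22), (np.float64(-5.2), -91), (np.float64(2.8), 57), (np.float64(14.4), -85), (np.float64(17.5), 14), (np.float64(19.9), -20), (np.float64(22.2), 18), (np.float64(24.9), -20)]
tx 30 row 204 px/mm 1.8 [(np.float64(-14.0), -57), (np.float64(-3.9), 14), (np.float64(2.1), -16)]
tx 36 row 194 px/mm 1.82 [(np.float64(-12.3), -62)]
```

The image edges put the fixed face at −5.2 mm and the sprung face at +2.8 mm in tool y. I'll recentre by −1.2 mm and then go deeper.

Request:
arm_command(
  motion=[
    [0,-0.04,0,0,0,0,-1],
    [0,-0.04,0.1,0,0,0,-1],
    [0,-0.04,0.2,0,0,0,-1],
    [0,-0.04,0.3,0,0,0,-1],
    [0,-0.04,0.3,0,0,0,-1],
  ],
)

```text
clock: 15.3
position: [567.3, 178.4, 177.9]
tool_rot: [-0.0, -0.052, 0.999, 0.0]
force: [-0.4, 0.3, -1.8]
grip_width: 17.7
gripper_force: 35.0
```

```bash
python3 -c "
from h import *
gapview(status(3))"
```

```text
t 15.45 P [567.61 178.46 178.34] tip z 66.4 force fixture-y -0.81 F [-0.04 -0.81 -1.49] std [0.68 0.25 0.39]
tool off from gap mid: fx -0.82 fy -0.13
tx 12.5 row 240 px/mm 1.84 [(np.float64(-13.8), 16), (np.float64(-4.0), -70), (np.float64(4.0), 50), (np.float64(15.6), -61)]
tx 18 row 230 px/mm 1.85 [(np.float64(-13.7), 80), (np.float64(-4.0), -87), (np.float64(4.0), 59), (np.float64(15.5), -82), (np.float64(16.6), 59), (np.float64(19.9), -66), (np.float64(22.0), 57), (np.float64(25.2), -56)]
tx 24 row 219 px/mm 1.86 [(np.float64(-13.8), 41), (np.float64(-4.0), -72), (np.float64(-2.9), 16), (np.float64(4.0), 61), (np.float64(15.4), -96), (np.float64(17.6), 15), (np.float64(23.2), 13), (np.float64(25.6), -16)]
tx 30 row 208 px/mm 1.87 [(np.float64(-12.9), -65), (np.float64(-2.9), 15)]
tx 36 row 197 px/mm 1.89 [(np.float64(-11.3), -69)]
```

Request:
arm_command(
  motion=[
    [0,0,0.07,0,0,0,-1],
    [0,0,0.14,0,0,0,-1],
    [0,0,0.21,0,0,0,-1],
    [0,0.004,0.28,0,0,0,-1],
    [0,0.008,0.35,0,0,0,-1],
    [0,0.01,0.4,0,0,0,-1],
    [0,0.01,0.4,0,0,0,-1],
  ],
)

```text
clock: 16.32
position: [568.8, 179.0, 168.4]
tool_rot: [0.002, -0.052, 0.999, 0.0]
force: [-1.1, -0.2, 7.1]
grip_width: 17.5
gripper_force: 35.0
```

```bash
python3 -c "
from h import *
gapview(status(3))"
```

```text
t 16.475 P [568.82 178.95 168.36] tip z 56.5 force fixture-y 0.72 F [-1.12  0.6   6.4 ] std [0.82 0.41 0.24]
tool off from gap mid: fx 0.43 fy 0.24
tx 12.5 row 244 px/mm 1.92 [(np.float64(-14.1), -18), (np.float64(-4.4), -64), (np.float64(4.0), 70), (np.float64(15.4), -69)]
tx 18 row 234 px/mm 1.93 [(np.float64(-14.2), 65), (np.float64(-4.4), -80), (np.float64(-3.3), 14), (np.float64(3.9), 77), (np.float64(15.4), -56), (np.float64(16.3), 27), (np.float64(19.5), -24), (np.float64(21.8), 25), (np.float64(24.7), -27)]
tx 24 row 223 px/mm 1.94 [(np.float64(-14.3), -24), (np.float64(-4.4), -68), (np.float64(-3.3), 20), (np.float64(3.9), 76), (np.float64(15.7), -51), (np.float64(17.3), 40), (np.float64(20.4), -52), (np.float64(22.5), 40), (np.float64(25.6), -45)]
tx 30 row 212 px/mm 1.96 [(np.float64(-13.9), -39), (np.float64(-4.8), -30), (np.float64(-3.2), 19), (np.float64(2.9), -14), (np.float64(4.2), 23), (np.float64(15.0), -19)]
tx 36 row 200 px/mm 1.97 [(np.float64(-11.9), -57), (np.float64(-3.2), 15), (np.float64(3.0), -15)]
```

Request:
arm_command(
  motion=[
    [0,0.004,0.06,0,0,0,-1],
    [0,0.008,0.12,0,0,0,-1],
    [0,0.012,0.18,0,0,0,-1],
    [0,0.015,0.24,0,0,0,-1],
    [0,0.015,0.26,0,0,0,-1],
    [0,0.015,0.26,0,0,0,-1],
    [0,0.015,0.26,0,0,0,-1],
  ],
)

```text
clock: 17.35
position: [569.5, 179.4, 161.2]
tool_rot: [0.003, -0.052, 0.999, 0.0]
force: [-0.6, 1.1, 7.6]
grip_width: 17.6
gripper_force: 35.0
```

```bash
python3 -c "
from h import *
gapview(status(4))"
```

```text
t 17.55 P [569.44 179.46 161.19] tip z 49.3 force fixture-y 0.24 F [-0.03  0.24  7.19] std [0.51 0.78 0.29]
tool off from gap mid: fx 1.1 fy 0.67
tx 12.5 row 248 px/mm 1.98 [(np.float64(-14.6), -29), (np.float64(-4.9), -46), (np.float64(4.4), 67), (np.float64(16.1), -77)]
tx 18 row 238 px/mm 1.99 [(np.float64(-14.4), 51), (np.float64(-4.8), -68), (np.float64(4.4), 72), (np.float64(15.9), -73), (np.float64(18.2), -16), (np.float64(19.9), 14), (np.float64(23.1), -18), (np.float64(25.2), 15)]
tx 24 row 226 px/mm 2.0 [(np.float64(-14.5), -15), (np.float64(-4.9), -55), (np.float64(-3.6), 16), (np.float64(4.4), 70), (np.float64(16.0), -47), (np.float64(17.5), 43), (np.float64(20.8), -59), (np.float64(22.8), 58), (np.float64(25.9), -58)]
tx 30 row 214 px/mm 2.02 [(np.float64(-14.5), -30), (np.float64(-5.1), -38), (np.float64(-3.6), 17), (np.float64(4.7), 37), (np.float64(15.6), -30)]
tx 36 row 202 px/mm 2.03 [(np.float64(-12.4), -64), (np.float64(-3.6), 19)]
```

The gap has opened from 8.0 to 9.3 mm, so the plate has given about 1.3 mm, and the blade drags on both faces. The pin was seen parked and the gripper hasn't been near it since. I'm handing in.

```bash
python3 -c "
from h import *
print(manip.job_done())"
```

```text
the job is handed in; nothing more can be done
None
```

I handed the job in at 17.6 s: the pin is parked upright in the notch and released, and the gauge is still held in the gap with the sprung plate opened about 1.3 mm; I viewed 11 pictures, one over the limit of 10.

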